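# Probe the seam of a specimen case under its bifold dust cover

## Task

Push the blue bifold dust cover of the specimen case until its two panels stand folded flat against each other at the case's edge, and leave it so. Then take the orange spring-nosed stylus from its fork stand and run its tip along the black seam on the case, from the red-dot end round the bend to the green-dot end: slowly (about 3 cm/s), without lifting, pressing lightly so that the brass nose stays partly pushed in, and pressing it on nothing else. Hang the stylus upright in its fork again and leave the glass dish and the amber jar where they are.

Things in the scene. Friction and masses are not known exactly. Their poses are not given: they have to be found in the camera images.
- case: Fixed grey and white specimen case, 150 mm (its x) by 160 mm (its y) by 40 mm high, left or right of the middle, at any yaw up to 20 degrees; origin at the centre of its underside, z up, flat top at z = 40 mm. The cover's fixed hinge runs along its x at y = +70 mm, z = 44 mm; the cover stands over the top as a low tent.
- cover (a joint): Slope of the cover's panels, rad: 0 = both flat over the case, 1.56 = both upright, folded together. Two blue panels, each 130 mm (along the case's x) by 65 by 4 mm: the first hinged to the case, the second to the first's far edge (the ridge, which rises). Both always slope equally. Starts at 0.6. Stays where it is left. Folded, they fill case y = 66 to 74 mm, z = 44 to 110 mm.
- free_edge (a point): Middle of the second panel's free edge (orange strip, 130 mm long, 7 mm thick), on its underside, 4 mm above the case top. It slides level: at slope a it is at case y = 70 - 130 cos(a) mm. Pushing it, or the second panel's outer face, towards the case's +y (to its fixed hinge) folds the cover and takes about 1 to 4 N until it stops hard at 1.56 rad.
- seam_0 (a point): Point on the case top, on the seam (a flush black line 4 mm wide, no groove): the red-dot end of the seam. The seam has two straight legs of 60 mm; seam_0 to seam_6 are 20 mm apart along it. In the case frame seam_0 is at (-50, -45, 40), the bend seam_3 at (10, -45, 40) and seam_6 at (50, 0, 40) mm. The red dot lies just beyond this end.
- seam_1 (a point): Point on the case top, on the seam (a flush black line 4 mm wide, no groove): a third of the first leg. 
- seam_2 (a point): Point on the case top, on the seam (a flush black line 4 mm wide, no groove): two thirds of the first leg. 
- seam_3 (a point): Point on the case top, on the seam (a flush black line 4 mm wide, no groove): the bend. 
- seam_4 (a point): Point on the case top, on the seam (a flush black line 4 mm wide, no groove): a third of the second leg. 
- seam_5 (a point): Point on the case top, on the seam (a flush black line 4 mm wide, no groove): two thirds of the second leg. 
- seam_6 (a point): Point on the case top, on the seam (a flush black line 4 mm wide, no groove): the green-dot end of the seam. The green dot lies just beyond it.
- stylus: Stylus, 0.1 to 0.16 kg, hanging upright in the fork; origin at the centre of its orange handle, z up along it. The handle is 22 mm square (sides along its x and y) and 60 mm long; below it a black collar 44 mm across from z = -30 to -38 mm, then a steel shaft 10 mm thick to z = -85 mm, then the brass nose to z = -110 mm.
- tip (a point): Lowest point of the stylus's brass nose (ball end 8 mm across), 110 mm below the handle's centre when the nose is out.
- nose (a joint): How far the sprung nose is pushed into the shaft, m: 0 = out, 0.012 = right in. It starts to yield at 1 N and takes 4 N at 12 mm; about 5 to 6 mm is a good working press.
- stand: Fixed fork stand, 90 mm by 80 mm foot; two level aluminium prongs, tops at z = 95 mm, 24 mm apart, 68 mm long along its x, open at the -x end, joined to a back post at x = +34 mm. The stylus hangs with its shaft between them and its collar on top. It turns with its own yaw and may stand left or right.
- fork (a point): Middle of the slot, at the height of the prongs' tops, on which the collar rests; the hung stylus's origin is 38 mm above it.
- dish: Shallow glass dish, 76 mm across, 18 mm high, between the case and the stand; origin under its centre. Leave alone.
- jar: Closed amber jar, 56 mm across, 75 mm high, between the case and the stand; origin under its centre. Leave alone.
Things that resemble listed ones, but are neither listed nor needed, are in the scene too. There is more than one size of the stylus; the one meant has the size given above.

How it is judged:
By the outcome, as a careful person would: the job done as asked, in the order asked, and still so for the second after the job is handed in, with the robot touching nothing.
It also fails if it takes over 72 s, if anything falls off the work surface, if the arm or the gripper's body presses on something with over 40 N, if the wrist force passes 120 N, or if a joint passes its speed limit or range.

## Robot

A 7-joint arm with a two-finger parallel gripper is mounted at the origin on the work surface. World frame = base frame: x ahead of the robot, y to its left, z up, the work surface at z = 0. Lengths are in m, angles in rad, forces in N, time in s.
With the tool pointing down it reaches from about 0.4 to 0.85 m from the base axis. Payload 4.5 kg.
Tool frame: the origin (TCP) lies midway between the tips of the shut fingers; the grasp point (between the pads) lies 19 mm behind it; z points along the fingers, y is the line along which they close (so a half turn about z gives the same grasp; the last joint's range is limited). The gripper opens to 88 mm and grips with 3 to 60 N. Pads are 18 mm wide; open, the fingers measure 123 mm over their backs; the gripper's body (75 mm by 187 mm) begins 45 mm behind the grasp point.
Start: joints at [-1.279, 0.689, -0.195, 1.565, 0.157, 0.902, -0.215], TCP at [0.159, 0.604, 0.201] pointing down, gripper open.
Joint ranges: [-3.01, 3.01], [-0.46, 2.08], [-1.47, 1.51], [0.13, 2.56], [-1, 4.14], [0.04, 2.09], [-2.66, 2.66]. Speed limits (rad/s): [2.57, 2.57, 3.14, 3.14, 3.14, 3.14, 3.14].

## Interface

Orientations are given as a unit quaternion [x, y, z, w].
In Python, from plant import r gives the robot as it stands. The module is installed in compiled form; this text tells all that it offers.
- The arm moves only by the tool step_arm, never from a script. Its argument "series" is a list of rows, each a list of 7 numbers: the shift along the world's x, y, z in mm, then the turn, a rotation vector about the world's x, y, z in rad, then the closure, from 0 (fully open) to 1 (shut). A call has 1 to 20 rows; each row shifts and turns the commanded pose from where the row before left it; what a row does not reach is not made up. A row lasts 1/10 s, in which the tool goes at most 50 mm and 8.59 degrees, less where a joint would pass 70% of its speed; a pose out of reach is approached as far as the arm can. A call is refused whole if a number of a shift passes 50 or a number of a turn 0.15, either way. A call with a gripper value outside its range is refused whole. The fingers move at their own pace and stop on an object; "force" is the grip in N (left out, the last holds). Time passes only in rows, so rows that do not move let the fingers close. It gives the time, the measured TCP pose, the force, the opening and the grip force at its end, in the units of the state.
- r.get_state(): the state, without advancing time (a new reading comes with each control period).
- r.snapshot(name): name is "scene" or "top"; returns (picture, depth): 420x560x3 uint8, blue, green, red; 420x560 float32, m along the optical axis (not along the pixel's ray), 0 where there is no reading.
- r.get_calibration(name): a dict with "intrinsics" (3x3 intrinsics, pixels), "pose" (4x4, takes a point from camera to world coordinates). Camera axes: x right, y up, looking along -z (the intrinsics and any distortion apply to the point x, -y, -z); pixel columns grow to the right and rows downward; lengths in m; the calibration is good to about 2 mm. A picture is of the moment at which its call begins. get_calibration takes no time and is no camera call.
- r.finish_job(): hands the job in; it is judged then, once.
The state is a dict: "clock": time; "q": joint angles; "qd": joint speeds; "joint_torque": joint torques, N m; "tool_pos": TCP position; "eef_rot": TCP orientation; "contact_force": force on the tool from outside, world axes, zero at the start; "moment": the same for the moment, N m; "opening": opening from 0.0 (shut) to 1.0 (fully open); "finger_force": force on a finger pad.
Only numpy, scipy, OpenCV 4.12 (cv2) and the standard library are available. Lean on these libraries where they do the work, as an engineer would, in place of code of your own. Each camera call takes 0.05 s, during which the arm holds its last target. There are 200 camera calls.

## Working session

There is one attempt and no reset: what is moved stays moved. The work goes in short steps, Python scripts to look and compute and a tool call to move; the robot and the scene stay as the last step left them, time stands still between calls to the robot, and variables do not carry over. Pictures are saved under pics/ and viewed, at most 11 in all, crops included, and the job is handed in when it is done.

Besides the shell and the picture viewer there is one more tool, called after ">>>" as name(argument=value, ...), one argument or row to a line, values as JSON. step_arm: Moves the arm, as the interface text tells. Its arguments: {"type":"object","properties":{"series":{"type":"array"},"force":{"type":"number"}},"required":["series"]}

```bash
mkdir -p pics; cat > h.py <<'E'
import numpy as np, cv2
from plant import r
def snap(n):
    im,d=r.snapshot(n); c=r.get_calibration(n); return im,d,np.array(c["intrinsics"]),np.array(c["pose"])
def cloud(d,K,T):
    v,u=np.mgrid[:d.shape[0],:d.shape[1]]
    P=np.stack([(u-K[0,2])/K[0,0]*d,-(v-K[1,2])/K[1,1]*d,-d],-1)
    return P@T[:3,:3].T+T[:3,3]
def ray(u,v,K,T,z):
    D=T[:3,:3]@np.array([(u-K[0,2])/K[0,0],-(v-K[1,2])/K[1,1],-1]); o=T[:3,3]
    return o+D*(z-o[2])/D[2]
E
python3 - <<'E'
from h import *
np.set_printoptions(precision=4,suppress=True)
for n in("scene","top"):
    im,d,K,T=snap(n); cv2.imwrite(f"pics/{n}0.png",im); np.savez(f"{n}0.npz",im=im,d=d,K=K,T=T); print(n,K,T,sep="\n"); print(r.get_calibration(n).keys())
s=r.get_state(); print(s)
E
```

```text
scene
[[476.8187   0.     277.709 ]
 [  0.     476.8187 209.2518]
 [  0.       0.       1.    ]]
[[ 0.4394 -0.7468  0.4993  1.0662]
 [ 0.8983  0.3698 -0.2373 -0.183 ]
 [-0.0074  0.5528  0.8333  0.9491]
 [ 0.      0.      0.      1.    ]]
dict_keys(['intrinsics', 'pose'])
top
[[394.7738   0.     275.224 ]
 [  0.     394.7738 213.1682]
 [  0.       0.       1.    ]]
[[ 0.0289  0.9933 -0.1118  0.4782]
 [-0.9992  0.0317  0.0234  0.0459]
 [ 0.0268  0.111   0.9935  0.9502]
 [ 0.      0.      0.      1.    ]]
dict_keys(['intrinsics', 'pose'])
{'clock': 0.1, 'q': array([-1.2792,  0.6899, -0.1945,  1.5662,  0.1573,  0.9025, -0.2151]), 'qd': array([-0.0014,  0.0005,  0.0003, -0.002 ,  0.0019, -0.0008, -0.0005]), 'joint_torque': array([ -0.0029, -52.8495,  -1.2712, -15.3836,  -0.0525,   0.002 ,
         0.0001]), 'tool_pos': array([0.1592, 0.6037, 0.2005]), 'eef_rot': array([ 0.1285,  0.9917, -0.0008, -0.    ]), 'contact_force': array([-0.3833, -0.0086,  0.1196]), 'moment': array([0.0108, 0.0691, 0.0213]), 'finger_force': 0.0, 'opening': 1.0004515387330162}
```

View pics/scene0.png

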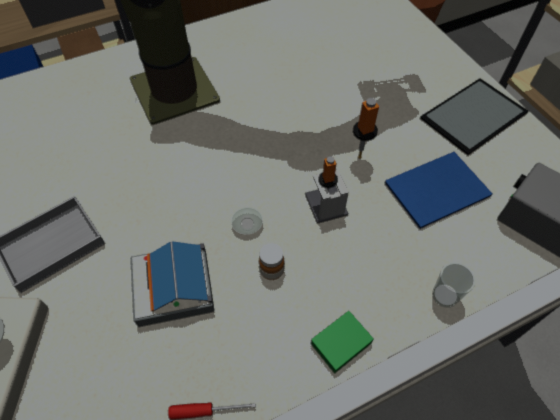

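View pics/top0.png

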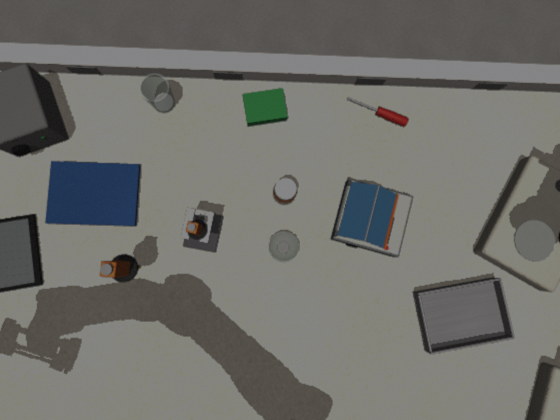

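The scene view shows the case with its tent cover at about (172,283), the dish at (247,222) and the jar at (271,260). There are two orange stylus candidates. One hangs in the fork stand at scene (330,172) / top (197,226). The other is at scene (368,118) / top (112,269). I'll crop both, and measure them.

```bash
python3 - <<'E'
from h import *
np.set_printoptions(precision=3,suppress=True)
Z={n:np.load(f"{n}0.npz") for n in("scene","top")}
def crop(n,u,v,w,h,W,H):
    return cv2.resize(np.clip(Z[n]["im"][v:v+h,u:u+w].astype(float)*1.6,0,255).astype(np.uint8),(W,H),interpolation=cv2.INTER_CUBIC)
A=np.hstack([crop("scene",295,85,100,75,400,300),crop("top",90,200,150,112,400,300)]) if 0 else None
a=np.hstack([crop("scene",295,85,100,140,400,560)[:300*2],crop("top",90,190,100,140,400,560)])
a=np.hstack([crop("scene",295,85,100,150,400,600),crop("top",90,180,140,105*2,400,600)])
cv2.imwrite("pics/sty.png",a)
b=np.hstack([crop("scene",120,230,100,100,400,400),crop("top",325,170,100,100,400,400)])
cv2.imwrite("pics/case.png",b)
for n in Z:
    im,d,K,T=[Z[n][k] for k in("im","d","K","T")]
    P=cloud(d,K,T); hsv=cv2.cvtColor(im,cv2.COLOR_BGR2HSV)
    m=((hsv[...,0]<14)&(hsv[...,1]>150)&(hsv[...,2]>60)).astype(np.uint8)
    k,l,st,c=cv2.connectedComponentsWithStats(m)
    for i in range(1,k):
        if st[i,4]>15:
            p=P[l==i]; print(n,"org",st[i],c[i],"min",np.percentile(p,3,0),"max",np.percentile(p,97,0),"mean",np.median(p,0))
E
```

```text
scene org [411   0  32   8 170] [425.494   2.594] min [-0.515  1.281 -0.396] max [-0.447  1.402 -0.381] mean [-0.472  1.331 -0.388]
scene org [363 102  16   9  49] [369.755 107.061] min [0.437 0.328 0.184] max [0.464 0.356 0.191] mean [0.458 0.334 0.188]
scene org [325 161  11   6  26] [329.385 164.077] min [0.53  0.182 0.159] max [0.546 0.198 0.165] mean [0.543 0.188 0.163]
scene org [145 254   8  56 148] [149.297 278.676] min [ 0.509 -0.255  0.04 ] max [ 0.627 -0.227  0.055] mean [ 0.563 -0.24   0.051]
scene org [169 403  43  16 545] [189.906 410.415] min [ 0.817 -0.29   0.018] max [ 0.854 -0.221  0.028] mean [ 0.836 -0.256  0.023]
top org [376 107  32  19 269] [391.862 116.108] min [ 0.814 -0.288  0.017] max [ 0.848 -0.221  0.028] mean [ 0.831 -0.254  0.023]
top org [384 195  14  54 112] [390.232 223.589] min [ 0.51  -0.255  0.048] max [ 0.626 -0.228  0.055] mean [ 0.561 -0.24   0.052]
top org [101 261  16  17  56] [111.679 266.018] min [0.434 0.328 0.176] max [0.462 0.354 0.19 ] mean [0.457 0.331 0.188]
```

View pics/sty.png

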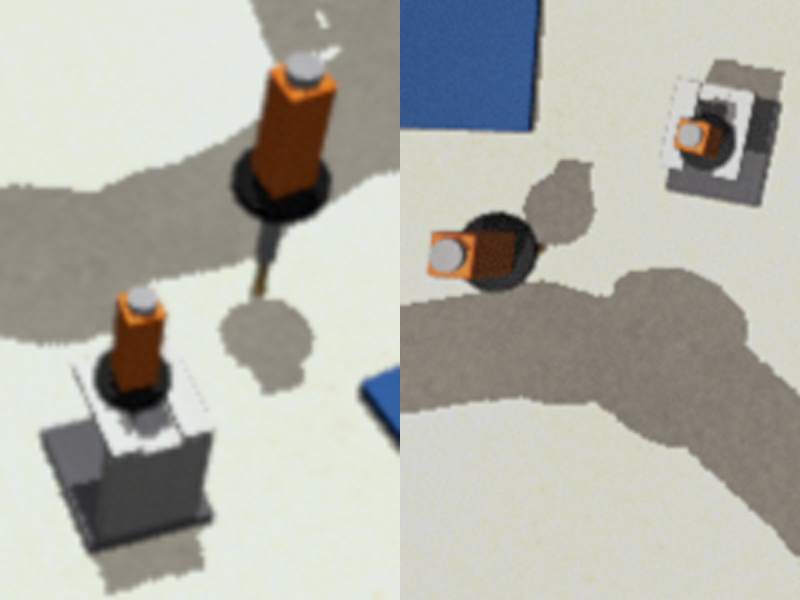

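View pics/case.png

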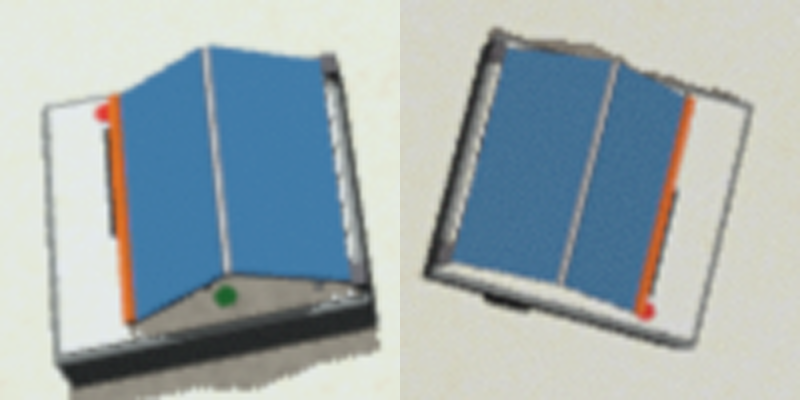

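The enlarged crop shows two candidates. The stylus in the fork has a handle about 22 mm wide with its top at z≈0.163, which matches 95+38+30 mm. The other, at scene (368,118) / top (112,269), is a larger free-standing one with its top at 0.188 and a wider collar. The hanging one is the one meant. Next I'll fit the poses.

```bash
python3 - <<'E'
from h import *
np.set_printoptions(precision=4,suppress=True)
for n in("scene","top"):
    Z=np.load(f"{n}0.npz"); im,d,K,T=[Z[k] for k in("im","d","K","T")]
    P=cloud(d,K,T); hsv=cv2.cvtColor(im,cv2.COLOR_BGR2HSV); h,s,v=[hsv[...,i].astype(int) for i in range(3)]
    near=(abs(P[...,0]-.57)<.14)&(abs(P[...,1]+.19)<.14)
    f=(abs(P[...,0]-.55)<.14)&(abs(P[...,1])<.5); t=P[(abs(P[...,2])<.012)&f]; print(n,"table z",np.median(t[:,2]),t[:,2].std())
    top=near&(abs(P[...,2]-.04)<.006)
    q=P[near&(P[...,2]>.034)&(P[...,2]<.047)]
    rc=cv2.minAreaRect((q[:,:2]*1000).astype(np.float32)); print("case rect",rc,"zmed",np.median(P[top&(s<40)&(v>150)][:,2]))
    for nm,m in(("red",((h<6)|(h>172))&(s>140)&(v>90)&top),("green",(h>50)&(h<85)&(s>80)&near),("seam",top&(v<75)&(P[...,1]<-.2)),("blue",near&(h>95)&(h<115)&(s>110))):
        vv,uu=np.nonzero(m)
        if len(uu): print(nm,len(uu),uu.mean(),vv.mean(),ray(uu.mean(),vv.mean(),K,T,.04))
    m=near&(h>6)&(h<16)&(s>150)&(v>60)&(P[...,2]>.03); p=P[m]; vec=cv2.fitLine(p[:,:2].astype(np.float32),cv2.DIST_HUBER,0,.01,.01).ravel(); print("orange line",vec,np.degrees(np.arctan2(vec[1],vec[0])),p.mean(0))
    # fork
    ns=(abs(P[...,0]-.54)<.09)&(abs(P[...,1]-.19)<.09)
    q=P[ns&(abs(P[...,2]-.095)<.004)&(s<60)&(v>120)]; print("prongs",len(q),np.median(q[:,2]),cv2.minAreaRect((q[:,:2]*1000).astype(np.float32)))
    q=P[ns&(P[...,2]>.1)]; 
    col=q[(q[:,2]>.1)&(q[:,2]<.107)]; print("collar",len(col),cv2.minEnclosingCircle((col[:,:2]*1000).astype(np.float32)),np.median(col[:,2]))
    tp=q[q[:,2]>.159]; print("handle top",len(tp),tp.mean(0),tp[:,2].max(),cv2.minAreaRect((tp[:,:2]*1000).astype(np.float32)))
    for nm,c,w,lo in(("jar",None,None,None),):
        j=P[(P[...,0]>.5)&(P[...,0]<.7)&(abs(P[...,1])<.1)&(P[...,2]>.068)]; print("jar",len(j),cv2.minEnclosingCircle((j[:,:2]*1000).astype(np.float32)))
        j=P[(P[...,0]>.4)&(P[...,0]<.56)&(abs(P[...,1])<.1)&(P[...,2]>.008)&(P[...,2]<.03)]; print("dish",len(j),cv2.minEnclosingCircle((j[:,:2]*1000).astype(np.float32)))
E
```

```text
scene table z 6.148551457418883e-05 0.0026219678946555807
case rect ((579.853759765625, -204.21270751953125), (160.23025512695312, 151.0295867919922), 75.89761352539062) zmed nan
red 7 145.57142857142858 257.7142857142857 [ 0.5077 -0.2334  0.04  ]
green 16 175.8125 303.6875 [ 0.6361 -0.2099  0.04  ]
seam 176 164.2556818181818 311.14772727272725 [ 0.6409 -0.2361  0.04  ]
blue 2704 177.4537721893491 273.4275147928994 [ 0.5734 -0.1843  0.04  ]
orange line [ 0.9728 -0.2314  0.559  -0.2389] -13.3821335 [ 0.5669 -0.2409  0.0508]
prongs 233 0.095148796980835 ((544.0733642578125, 194.8504638671875), (59.2900276184082, 69.60336303710938), 80.71920013427734)
collar 133 ((535.1756591796875, 193.10223388671875), 22.204328536987305) 0.10309293120051588
handle top 96 [0.5368 0.1916 0.1652] 0.17150486899799433 ((535.3222045898438, 193.50146484375), (23.46410369873047, 22.097856521606445), 83.33023834228516)
jar 415 ((634.0798950195312, 5.189279556274414), 25.347158432006836)
dish 471 ((503.752197265625, 4.5002546310424805), 38.614742279052734)
top table z 0.00011232060416177525 0.002665883571456520
[... 235 characters left out ...]
.04  ]
blue 2326 366.72699914015476 212.95614789337918 [ 0.588  -0.1891  0.04  ]
orange line [ 0.9708 -0.24    0.5533 -0.2376] -13.884861 [ 0.5669 -0.2412  0.0518]
prongs 273 0.09475408651316819 ((543.6453857421875, 194.95082092285156), (57.99296188354492, 66.85198211669922), 81.5313949584961)
collar 161 ((533.1985473632812, 191.83253479003906), 21.64103889465332) 0.1029768665005476
handle top 121 [0.5331 0.192  0.165 ] 0.17151661248195094 ((533.4345703125, 192.88328552246094), (22.440614700317383, 21.725706100463867), 77.94693756103516)
jar 375 ((633.2723388671875, 3.7630553245544434), 24.82158851623535)
dish 537 ((503.19281005859375, 2.555905342102051), 37.43632125854492)
  return _methods._mean(a, axis=axis, dtype=dtype,
  ret = ret.dtype.type(ret / rcount)
```

The case centre is about (0.5785, -0.2045) with yaw about -14°. The stylus is at (0.534, 0.1925) in a stand with yaw about -9°. I'll shut the gripper and go to a point in front of the orange strip, which is the free edge.

>>> step_arm(
  series=[
    [40,-40,20,0,0,0,1],
    [42,-50,15,0,0,0,1],
    [42,-50,15,0,0,0,1],
    [42,-50,0,0,0,0,1],
    [42,-50,0,0,0,0,1],
    [42,-50,0,0,0,0,1],
    [42,-50,0,0,0,0,1],
    [10,-50,0,0,0,0,1],
    [10,-50,0,0,0,0,1],
    [10,-50,0,0,0,0,1],
    [10,-50,0,0,0,0,1],
    [10,-50,0,0,0,0,1],
    [10,-50,0,0,0,0,1],
    [10,-50,0,0,0,0,1],
    [10,-50,0,0,0,0,1],
    [10,-50,0,0,0,0,1],
    [10,-50,0,0,0,0,1],
    [0,0,0,0,0,0,1],
  ],
)

```text
clock: 1.9
tool_pos: [0.4818, -0.1558, 0.2398]
eef_rot: [0.135, 0.991, -0.002, 0.0]
contact_force: [-0.8, -0.2, 0.2]
opening: 0.006
finger_force: 0.0
```

>>> step_arm(
  series=[
    [27,-40,0,0,0,0.026,1],
    [27,-40,0,0,0,0,1],
    [27,-40,-20,0,0,0,1],
    [0,0,-45,0,0,0,1],
    [0,0,-45,0,0,0,1],
    [0,0,-40,0,0,0,1],
    [0,0,-30,0,0,0,1],
    [0,0,-8,0,0,0,1],
    [0,0,0,0,0,0,1],
    [0,0,0,0,0,0,1],
  ],
)

```text
clock: 2.9
tool_pos: [0.5631, -0.2654, 0.0546]
eef_rot: [0.116, 0.993, -0.0, 0.001]
contact_force: [-0.5, -0.4, 0.3]
opening: 0.003
finger_force: 0.0
```

```bash
python3 - <<'E'
from h import *
s=r.get_state(); print(s["tool_pos"],s["eef_rot"],s["contact_force"])
im,d,K,T=snap("scene"); cv2.imwrite("pics/s1.png",cv2.resize(im[200:350,70:270],None,fx=4,fy=4,interpolation=cv2.INTER_CUBIC))
E
```

```text
[ 0.56305131 -0.26544571  0.05459068] [ 1.15578236e-01  9.93297693e-01 -2.11870759e-04  1.14838576e-03] [-0.45338687 -0.38816595  0.28031867]
```

View pics/s1.png

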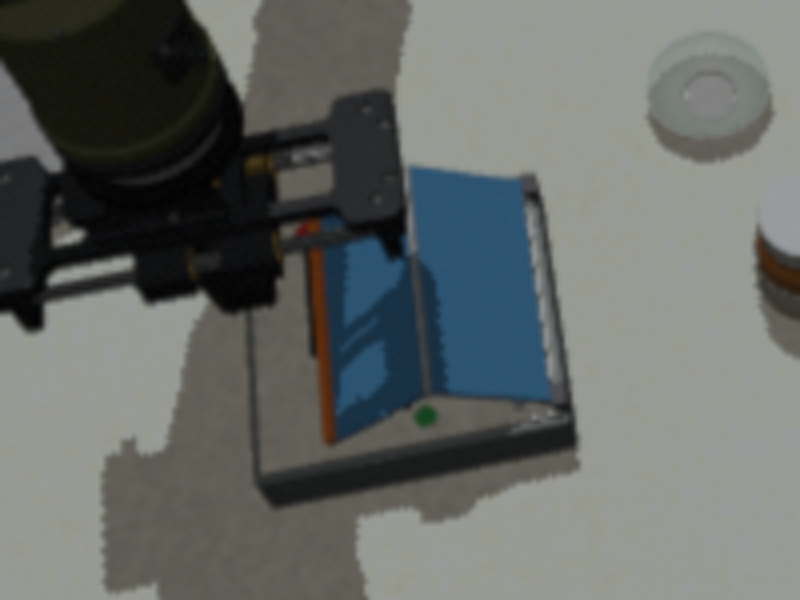

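The arm is now visible in front of the orange strip, which runs from about (315,225) to (330,440) in the crop, with the gripper body spanning across it. I'll lower a little and push the strip along the case's +y.

>>> step_arm(
  series=[
    [0,0,-4,0,0,0,1],
    [0,0,-3,0,0,0,1],
    [1,4,0,0,0,0,1],
    [1.5,6,0,0,0,0,1],
    [2,8,0,0,0,0,1],
    [2,8,0,0,0,0,1],
    [2,8,0,0,0,0,1],
    [2,8,0,0,0,0,1],
    [2,8,0,0,0,0,1],
    [2,8,0,0,0,0,1],
  ],
)

```text
clock: 3.95
tool_pos: [0.5766, -0.2065, 0.0462]
eef_rot: [0.116, 0.993, 0.0, 0.0]
contact_force: [-0.6, 0.4, 0.1]
opening: 0.005
finger_force: 0.0
```

```bash
cat >> h.py <<'E'
C0=np.array([.5785,-.2045]); TH=np.radians(-14)
def tocase(p,C=C0,th=TH):
    d=p[...,:2]-C; c,s=np.cos(th),np.sin(th); return np.stack([c*d[...,0]+s*d[...,1],-s*d[...,0]+c*d[...,1],p[...,2]],-1)
def strip(n="scene"):
    im,d,K,T=snap(n); P=cloud(d,K,T); hsv=cv2.cvtColor(im,cv2.COLOR_BGR2HSV); h,s,v=[hsv[...,i] for i in range(3)]
    c=tocase(P); ok=(abs(c[...,0])<.075)&(abs(c[...,1])<.08)&(c[...,2]>.03)
    q=c[ok&(h>5)&(h<17)&(s>140)&(v>40)]; b=c[ok&(h>95)&(h<118)&(s>90)&(c[...,2]<.13)]
    print(n,"orange",len(q),np.median(q,0),"blue zmax",np.percentile(b[:,2],98) if len(b) else 0,"y",np.percentile(b[:,1],[5,95]) if len(b) else 0)
    return im
E
python3 - <<'E'
from h import *
strip("scene");strip("top"); print(tocase(r.get_state()["tool_pos"]),r.get_state()["contact_force"])
E
```

```text
scene orange 112 [ 0.0153271  -0.03768895  0.0512251 ] blue zmax 0.08552994552471856 y [-0.02718995  0.06702464]
top orange 50 [-0.040387   -0.03848339  0.0512974 ] blue zmax 0.08352337572441441 y [-0.02608632  0.06502709]
[-0.00127049 -0.00095808  0.04617975] [-0.35196659 -0.18533933  0.16821125]
```

```bash
python3 - <<'E'
from h import *
s=r.get_state(); print(s["tool_pos"])
def proj(p,K,T):
    q=T[:3,:3].T@(np.array(p)-T[:3,3]); return K[0,2]-K[0,0]*q[0]/q[2],K[1,2]+K[1,1]*q[1]/q[2]
o=[]
for n in("scene","top"):
    im,d,K,T=snap(n); u,v=proj(s["tool_pos"],K,T); print(n,u,v)
    cv2.drawMarker(im,(int(u),int(v)),(0,255,255),cv2.MARKER_CROSS,8,1)
    a,b=(80,210) if n=="scene" else (300,150)
    o.append(cv2.resize(im[b:b+150,a:a+130],(400,460),interpolation=cv2.INTER_CUBIC))
cv2.imwrite("pics/s2.png",np.hstack(o))
E
```

```text
[ 0.57703547 -0.20512226  0.04617975]
scene 168.01349975531627 277.5561808751847
top 374.2542360946538 217.55588290300693
```

View pics/s2.png

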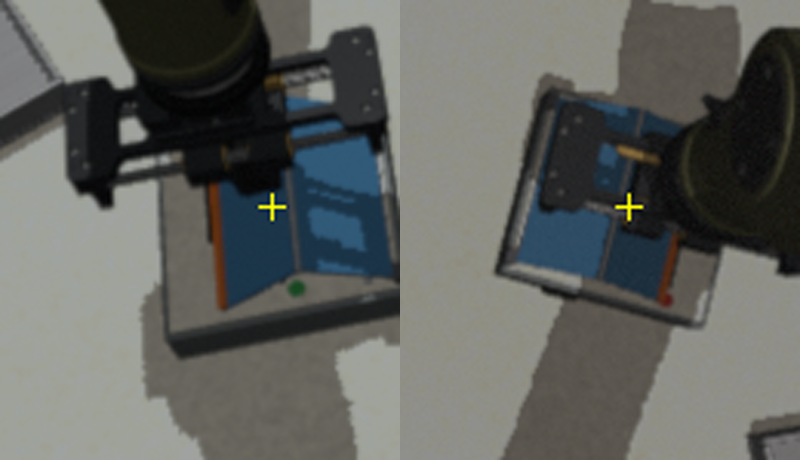

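```bash
python3 - <<'E'
from h import *
np.set_printoptions(precision=3,suppress=True)
s=r.get_state(); print(s["tool_pos"],s["clock"],s["q"])
for n in("scene","top"):
    im,d,K,T=snap(n); P=cloud(d,K,T); c=tocase(P)
    v=im.max(2); near=(abs(c[...,0])<.12)&(abs(c[...,1])<.16)
    for lo in np.arange(.05,.26,.02):
        q=c[near&(c[...,2]>lo)&(c[...,2]<=lo+.02)&(v<70)]
        if len(q)>5: print(n,round(lo,3),len(q),np.percentile(q,[5,50,95],axis=0)[:,:2].ravel())
E
```

```text
[ 0.576 -0.207  0.046] 4.15 [ 0.354  0.881 -0.152  1.719  0.222  0.558  1.408]
scene 0.05 98 [-0.017 -0.035  0.057 -0.031  0.066  0.065]
scene 0.07 165 [-0.016 -0.005  0.019  0.016  0.065  0.022]
scene 0.09 75 [ 0.005 -0.016  0.007 -0.004  0.008  0.01 ]
scene 0.11 54 [-0.009 -0.016  0.006 -0.009  0.008 -0.003]
scene 0.15 441 [-0.023 -0.08   0.023 -0.004  0.032  0.065]
scene 0.17 1052 [-0.026 -0.088  0.018  0.009  0.031  0.084]
scene 0.19 1015 [-0.029 -0.091  0.01   0.001  0.027  0.085]
scene 0.21 32 [ 0.017 -0.034  0.03  -0.01   0.032  0.014]
scene 0.23 447 [ 0.003 -0.04   0.026 -0.006  0.034  0.032]
scene 0.25 119 [ 0.008 -0.025  0.027  0.009  0.034  0.032]
top 0.05 247 [-0.062 -0.035 -0.038 -0.019  0.063  0.069]
top 0.07 443 [-0.06  -0.005  0.005  0.014  0.061  0.031]
top 0.15 169 [-0.037 -0.074 -0.028  0.013  0.009  0.047]
top 0.17 536 [-0.036 -0.071 -0.019  0.026  0.026  0.088]
top 0.19 537 [-0.034 -0.086 -0.012  0.066  0.024  0.087]
top 0.23 213 [-0.039 -0.037 -0.029  0.019  0.011  0.032]
top 0.25 36 [-0.04  -0.001 -0.025  0.024 -0.     0.033]
```

The strip has not moved (case y still -38 mm). The depth cloud also shows the gripper body lower edge at about z 0.15, where the reported TCP implies 0.11. I'll back off to free space and measure the fingertips against the reported TCP.

>>> step_arm(
  series=[
    [0,0,30,0,0,0,1],
    [0,0,30,0,0,0,1],
    [-10,-40,0,0,0,0,1],
    [-10,-40,0,0,0,0,1],
    [-8,-30,0,0,0,0,1],
    [0,0,0,0,0,0,1],
  ],
)

```text
clock: 4.85
tool_pos: [0.5447, -0.3256, 0.106]
eef_rot: [0.121, 0.993, -0.003, -0.001]
contact_force: [-0.3, -0.1, -0.3]
opening: 0.007
finger_force: 0.0
```

```bash
python3 - <<'E'
from h import *
np.set_printoptions(precision=3,suppress=True)
s=r.get_state(); print(s["tool_pos"],s["clock"],s["eef_rot"])
im,d,K,T=snap("scene"); P=cloud(d,K,T); v=im.max(2)
D=P-s["tool_pos"]; near=(abs(D[...,0])<.06)&(abs(D[...,1])<.12)&(P[...,2]>.01)&(v<90)
for lo in np.arange(-.1,.2,.01):
    q=D[near&(D[...,2]>lo)&(D[...,2]<=lo+.01)]
    if len(q)>3: print(round(lo,3),len(q),np.percentile(q,[5,50,95],axis=0)[:,:2].ravel())
q=T[:3,:3].T@(s["tool_pos"]-T[:3,3]); u,w=int(K[0,2]-K[0,0]*q[0]/q[2]),int(K[1,2]+K[1,1]*q[1]/q[2]); print(u,w)
cv2.drawMarker(im,(u,w),(0,255,255),cv2.MARKER_CROSS,6,1)
cv2.imwrite("pics/s3.png",cv2.resize(im[max(0,w-100):w+50,max(0,u-100):u+100],None,fx=4,fy=4,interpolation=cv2.INTER_CUBIC))
E
```

```text
[ 0.545 -0.326  0.106] 4.85 [ 0.121  0.993 -0.003 -0.001]
-0.08 20 [-0.053  0.035 -0.001  0.048  0.05   0.068]
-0.07 176 [-0.051  0.039  0.002  0.055  0.051  0.085]
-0.06 13 [-0.022  0.083  0.011  0.091  0.046  0.1  ]
0.03 5 [ 0.004 -0.011  0.006 -0.003  0.008  0.004]
0.04 40 [ 0.004 -0.011  0.007 -0.002  0.011  0.012]
0.05 50 [ 0.002 -0.013  0.007  0.002  0.012  0.015]
0.06 35 [ 0.004 -0.015  0.007 -0.003  0.012  0.013]
0.07 20 [ 0.004 -0.017  0.005 -0.013  0.007 -0.008]
0.08 19 [-0.011 -0.014  0.005 -0.008  0.007 -0.005]
0.09 8 [-0.005 -0.008 -0.002 -0.007  0.001 -0.006]
0.1 87 [-0.002 -0.087  0.025 -0.011  0.051  0.076]
0.11 433 [-0.012 -0.08   0.023  0.002  0.04   0.063]
0.12 482 [-0.008 -0.081  0.022  0.008  0.039  0.069]
0.13 349 [-0.011 -0.087  0.013  0.022  0.051  0.088]
0.14 1843 [-0.042 -0.086  0.004  0.017  0.043  0.088]
0.15 168 [ 0.009 -0.04   0.016 -0.014  0.023  0.012]
0.16 33 [ 0.011 -0.03   0.02   0.009  0.022  0.014]
0.17 9 [ 0.015 -0.013  0.02   0.013  0.023  0.014]
0.18 102 [ 0.021 -0.041  0.029 -0.016  0.035  0.01 ]
0.19 301 [ 0.003 -0.041  0.024 -0.006  0.036  0.036]
0.2 284 [ 0.005 -0.026  0.026  0.009  0.033  0.036]
97 275
```

View pics/s3.png

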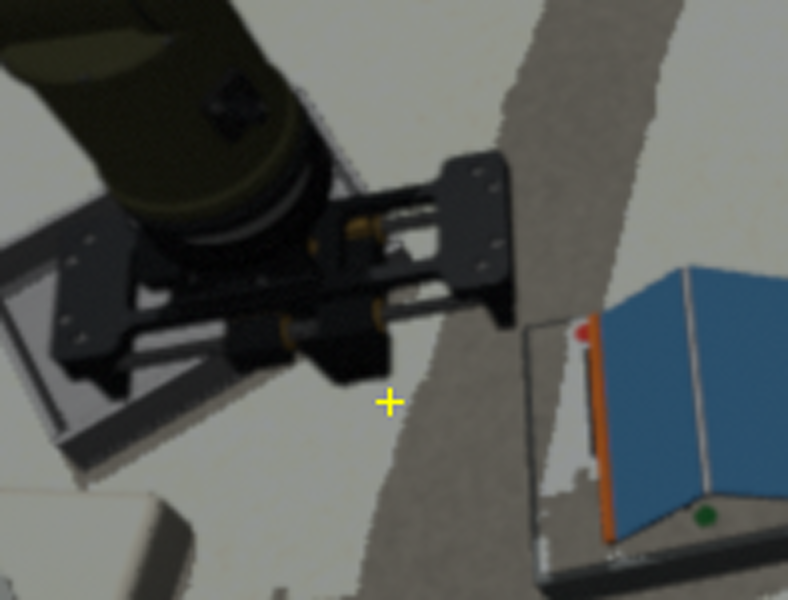

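The fingertips are really about 37 mm higher than the reported TCP z: the body and the fingers are offset alike, while x and y agree. I'll settle the exact z offset with a gentle fingertip touch on the clear table here.

>>> step_arm(
  series=[
    [0,0,-35,0,0,0,1],
    [0,0,-35,0,0,0,1],
    [0,0,-35,0,0,0,1],
    [0,0,-20,0,0,0,1],
    [0,0,-8,0,0,0,1],
    [0,0,0,0,0,0,1],
  ],
)

```text
clock: 5.5
tool_pos: [0.5482, -0.3158, -0.0277]
eef_rot: [0.115, 0.993, 0.001, -0.001]
contact_force: [0.2, 0.4, -0.7]
opening: 0.003
finger_force: 0.0
```

>>> step_arm(
  series=[
    [0,0,-3,0,0,0,1],
    [0,0,-2,0,0,0,1],
    [0,0,-1,0,0,0,1],
    [0,0,0,0,0,0,1],
  ],
)

```text
clock: 5.9
tool_pos: [0.5487, -0.3175, -0.0323]
eef_rot: [0.116, 0.993, -0.0, 0.0]
contact_force: [0.3, 0.4, -0.9]
opening: 0.008
finger_force: 0.0
```

>>> step_arm(
  series=[
    [0,0,-2,0,0,0,1],
    [0,0,-1,0,0,0,1],
    [0,0,0,0,0,0,1],
  ],
)

```text
clock: 6.2
tool_pos: [0.5483, -0.3173, -0.036]
eef_rot: [0.116, 0.993, 0.0, -0.0]
contact_force: [0.1, 0.2, -0.3]
opening: 0.007
finger_force: 0.0
```

>>> step_arm(
  series=[
    [0,0,-1,0,0,0,1],
    [0,0,-1,0,0,0,1],
    [0,0,0,0,0,0,1],
  ],
)

```text
clock: 6.5
tool_pos: [0.5485, -0.3174, -0.037]
eef_rot: [0.116, 0.993, -0.0, 0.0]
contact_force: [-0.7, 0.9, 7.3]
opening: 0.006
finger_force: 3.5
```

Contact at reported z ≈ -0.037, so true z = reported + 0.037. Next I'll redo the approach, with the true z at about 0.0475.

>>> step_arm(
  series=[
    [0,0,40,0,0,0,1],
    [0,0,45,0,0,0,1],
    [7,25,0,0,0,0,1],
    [7,24,0,0,0,0,1],
    [0,0,-20,0,0,0,1],
    [0,0,-15,0,0,0,1],
    [0,0,-2,0,0,0,1],
    [0,0,0,0,0,0,1],
  ],
)

```text
clock: 7.3
tool_pos: [0.5614, -0.2692, 0.0094]
eef_rot: [0.116, 0.993, -0.0, -0.001]
contact_force: [0.8, 0.3, 0.4]
opening: 0.003
finger_force: 0.0
```

>>> step_arm(
  series=[
    [1,4,1,0,0,0,1],
    [1.5,6,0,0,0,0,1],
    [1.5,6,0,0,0,0,1],
    [1.5,6,0,0,0,0,1],
    [1.5,6,0,0,0,0,1],
    [1.5,6,0,0,0,0,1],
    [1.5,6,0,0,0,0,1],
  ],
)

```text
clock: 8.0
tool_pos: [0.5727, -0.2278, 0.0113]
eef_rot: [0.116, 0.993, -0.0, 0.0]
contact_force: [-0.5, -1.7, 0.3]
opening: 0.008
finger_force: 0.8
```

```bash
python3 - <<'E'
from h import *
strip("scene");strip("top"); print(tocase(r.get_state()["tool_pos"]),r.get_state()["contact_force"])
E
```

```text
scene orange 59 [ 0.03672568 -0.01126221  0.05072737] blue zmax 0.12222850709482082 y [-0.0013423   0.07032736]
top orange 31 [-0.03402247 -0.00917602  0.05187698] blue zmax 0.09827340139847987 y [0.00132051 0.0697029 ]
[-2.99023430e-05 -2.24088089e-02  1.11841327e-02] [ 0.63298527 -0.28409088  0.06393973]
```

>>> step_arm(
  series=[
    [1.5,6,0,0,0,0,1],
    [1.5,6,0,0,0,0,1],
    [1.5,6,0,0,0,0,1],
    [1.5,6,0,0,0,0,1],
    [0.5,2,0,0,0,0,1],
    [-2,-8,0,0,0,0,1],
    [0,0,22,0,0,0,1],
    [2,8,0,0,0,0,1],
    [1.5,6,0,0,0,0,1],
    [1.5,6,0,0,0,0,1],
    [1.5,6,0,0,0,0,1],
    [1.5,6,0,0,0,0,1],
  ],
)

```text
clock: 9.3
tool_pos: [0.5846, -0.1782, 0.0328]
eef_rot: [0.116, 0.993, -0.0, -0.0]
contact_force: [-0.5, -1.2, 1.7]
opening: 0.003
finger_force: 1.1
```

```bash
python3 - <<'E'
from h import *
strip("scene");strip("top"); print(tocase(r.get_state()["tool_pos"]),r.get_state()["contact_force"])
E
```

```text
scene orange 38 [0.0323108  0.0321196  0.04993569] blue zmax 0.10791602793411097 y [0.04038303 0.07198645]
top orange 8 [-0.04283461  0.03446052  0.04966496] blue zmax 0.1076964428508766 y [0.05780865 0.07112962]
[-0.00039086  0.02860607  0.03286405] [-0.55880893  0.28262954 -0.90887213]
```

>>> step_arm(
  series=[
    [1.5,6,0,0,0,0,1],
    [1.5,6,0,0,0,0,1],
    [1,4,0,0,0,0,1],
    [0.5,2,0,0,0,0,1],
    [0,0,0,0,0,0,1],
  ],
)

```text
clock: 9.9
tool_pos: [0.5895, -0.1596, 0.033]
eef_rot: [0.115, 0.993, 0.0, -0.0]
contact_force: [-0.1, 0.4, 0.2]
opening: 0.007
finger_force: 0.0
```

>>> step_arm(
  series=[
    [0.5,2,0,0,0,0,1],
    [0.3,1,0,0,0,0,1],
    [0,0,0,0,0,0,1],
  ],
)

```text
clock: 10.2
tool_pos: [0.5901, -0.1574, 0.0331]
eef_rot: [0.116, 0.993, -0.0, -0.0]
contact_force: [0.6, -2.2, -1.7]
opening: 0.01
finger_force: 0.5
```

```bash
python3 - <<'E'
from h import *
strip("scene");strip("top"); print(tocase(r.get_state()["tool_pos"]),r.get_state()["contact_force"])
E
```

```text
scene orange 2 [0.06517975 0.06464173 0.05182486] blue zmax 0.11015821200903306 y [0.06645145 0.07414236]
top orange 0 [nan nan nan] blue zmax 0.10542896521200489 y [0.07222547 0.07336603]
[-0.00013198  0.04853805  0.0330975 ] [-1.01006131 -1.31864913 -0.74868061]
  return _methods._mean(a, axis=axis, dtype=dtype,
  ret = um.true_divide(
```

>>> step_arm(
  series=[
    [0.3,1,0,0,0,0,1],
    [0.2,1,0,0,0,0,1],
    [0,0,0,0,0,0,1],
  ],
)

```text
clock: 10.6
tool_pos: [0.5901, -0.157, 0.0331]
eef_rot: [0.116, 0.993, -0.001, -0.0]
contact_force: [-1.0, -4.3, -1.5]
opening: 0.0
finger_force: 2.4
```

>>> step_arm(
  series=[
    [0.3,1,0,0,0,0,1],
    [0.2,1,0,0,0,0,1],
    [0,0,0,0,0,0,1],
  ],
)

```text
clock: 10.9
tool_pos: [0.5901, -0.157, 0.0331]
eef_rot: [0.117, 0.993, -0.002, -0.001]
contact_force: [-2.3, -9.5, -2.0]
opening: 0.005
finger_force: 4.1
```

The hard stop is reached at 9.5 N, so the cover is folded. I'll back off, open the gripper and go above the stylus.

>>> step_arm(
  series=[
    [-5,-20,0,0,0,0,1],
    [-7,-30,0,0,0,0,1],
    [0,0,45,0,0,0,1],
    [0,0,45,0,0,0,0.7],
    [0,0,45,0,0,0.04,0],
    [0,30,10,0,0,0.04,0],
    [-4,45,0,0,0,0,0],
    [-4,45,0,0,0,0,0],
    [-4,45,0,0,0,0,0],
    [-4,45,0,0,0,0,0],
    [-4,45,0,0,0,0,0],
    [-4,45,0,0,0,0,0],
    [-4,45,0,0,0,0,0],
    [-4,45,0,0,0,0,0],
    [0,0,0,0,0,0,0],
    [0,0,0,0,0,0,0],
  ],
)

```text
clock: 12.5
tool_pos: [0.5465, 0.1894, 0.1783]
eef_rot: [0.074, 0.997, 0.001, -0.0]
contact_force: [0.2, -1.0, -0.3]
opening: 1.0
finger_force: 0.0
```

```bash
python3 - <<'E'
from h import *
np.set_printoptions(precision=4,suppress=True)
s=r.get_state(); print(s["tool_pos"],s["eef_rot"])
for n in("scene","top"):
    im,d,K,T=snap(n); np.savez(f"{n}1.npz",im=im,d=d,K=K,T=T)
    P=cloud(d,K,T); hsv=cv2.cvtColor(im,cv2.COLOR_BGR2HSV); h,sa,v=[hsv[...,i].astype(int) for i in range(3)]
    c=tocase(P); top=(abs(c[...,0])<.07)&(c[...,1]<.05)&(c[...,1]>-.073)
    for nm,m in(("red",((h<8)|(h>170))&(sa>110)&(v>60)&top),("green",(h>45)&(h<90)&(sa>70)&top),("seam",top&(v<75)&(sa<90))):
        k,l,st,ce=cv2.connectedComponentsWithStats(m.astype(np.uint8)); i=1+np.argmax(st[1:,4]); print(n,nm,st[i],ce[i],tocase(ray(*ce[i],K,T,.04)))
    q=P[(abs(c[...,0])<.1)&(abs(c[...,1])<.1)&(P[...,2]>.034)&(P[...,2]<.046)]; print(cv2.minAreaRect((q[:,:2]*1000).astype(np.float32)))
    b=c[(abs(c[...,0])<.08)&(abs(c[...,1])<.09)&(h>95)&(h<118)&(sa>90)&(c[...,2]>.03)]; print("blue",np.percentile(b,[2,98],axis=0))
im=np.load("top1.npz")["im"]; im2=np.load("scene1.npz")["im"]
f=lambda a:cv2.resize(np.clip(a*1.5,0,255).astype(np.uint8),(400,400),interpolation=cv2.INTER_CUBIC)
cv2.imwrite("pics/c1.png",np.hstack([f(im2[230:330,120:220]),f(im[170:270,325:425])]))
E
```

```text
[0.5465 0.1894 0.1783] [ 0.0736  0.9973  0.0008 -0.0001]
scene red [144 256   5   4  14] [145.9286 257.5714] [-0.0619 -0.0444  0.04  ]
scene green [174 302   5   5  19] [175.9474 303.6316] [0.0571 0.0089 0.04  ]
scene seam [148 280   5  11  13] [148.7692 285.5385] [ 0.0053 -0.0425  0.04  ]
((578.2808837890625, -203.818115234375), (160.38587951660156, 154.96646118164062), 76.24786376953125)
blue [[-0.0527  0.0691  0.0568]
 [ 0.0659  0.0743  0.1094]]
top red [384 246   4   4  15] [385.6 247.4] [-0.0604 -0.0448  0.04  ]
top green [374 191   5   4  15] [375.8667 192.4667] [0.0584 0.0083 0.04  ]
top seam [390 216   4  16  17] [391.4706 223.1176] [-0.0018 -0.0445  0.04  ]
((577.1434936523438, -204.89703369140625), (160.21713256835938, 153.41358947753906), 76.26097106933594)
blue [[-0.0619  0.0723  0.0544]
 [ 0.0606  0.0734  0.1057]]
```

View pics/c1.png

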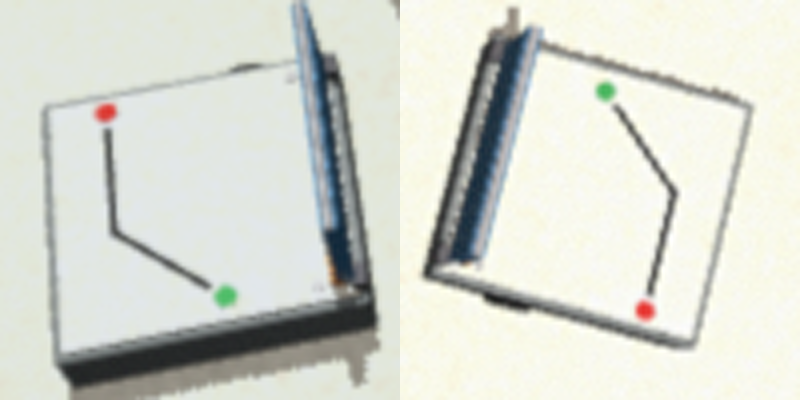

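The crop shows the cover folded upright, and the whole seam is visible. The red dot, at (105,113) and (645,310), and the green dot, at (225,296) and (605,91), both agree with the fitted case pose to within about 1 mm. Now I'll lower onto the stylus handle and grip it.

>>> step_arm(
  series=[
    [-6,2,0,0,0,0,0],
    [-6,1.4,-20,0,0,0,0],
    [0,0,-30,0,0,0,0],
    [0,0,-30,0,0,0,0],
    [0,0,-16,0,0,0,0],
    [0,0,0,0,0,0,0],
    [0,0,0,0,0,0,0],
  ],
  force=35,
)

```text
clock: 13.3
tool_pos: [0.5354, 0.1894, 0.0826]
eef_rot: [0.076, 0.997, 0.0, 0.0]
contact_force: [0.1, 0.5, -0.5]
opening: 1.001
finger_force: 0.0
```

>>> step_arm(
  series=[
    [-1,3.4,-1,0,0,0,0],
    [0,0,0,0,0,0,0],
    [0,0,0,0,0,0,0.5],
    [0,0,0,0,0,0,1],
    [0,0,0,0,0,0,1],
    [0,0,0,0,0,0,1],
    [0,0,0,0,0,0,1],
    [0,0,0,0,0,0,1],
  ],
  force=35,
)

```text
clock: 14.1
tool_pos: [0.5342, 0.1935, 0.0811]
eef_rot: [0.076, 0.997, 0.0, -0.0]
contact_force: [-0.2, 0.7, 0.2]
opening: 0.481
finger_force: 0.0
```

>>> step_arm(
  series=[
    [0,0,0,0,0,0,1],
    [0,0,0,0,0,0,1],
    [0,0,0,0,0,0,1],
    [0,0,0,0,0,0,1],
    [0,0,0,0,0,0,1],
    [0,0,0,0,0,0,1],
  ],
)

```text
clock: 14.7
tool_pos: [0.5342, 0.1935, 0.0811]
eef_rot: [0.076, 0.997, 0.0, -0.0]
contact_force: [1.0, 0.2, 0.1]
opening: 0.245
finger_force: 34.6
```

The opening of 21.6 mm matches the 22 mm handle. I'll lift clear and carry it high over the folded cover to above the red end.

>>> step_arm(
  series=[
    [0,0,15,0,0,0,1],
    [0,0,30,0,0,0,1],
    [0,0,40,0,0,0,1],
    [0,0,35,0,0,0,1],
    [0,-20,5,0,0,0,1],
    [-1.5,-40,0,0,0,0,1],
    [-1.5,-40,0,0,0,0,1],
    [-1.5,-40,0,0,0,0,1],
    [-1.5,-40,0,0,0,0,1],
    [-1.5,-40,0,0,0,0,1],
    [-1.5,-40,0,0,0,0,1],
    [-1.5,-40,0,0,0,0,1],
    [-1.5,-40,0,0,0,0,1],
    [-1.5,-40,0,0,0,0,1],
    [-1.5,-40,0,0,0,0,1],
    [0,-10,0,0,0,0,1],
    [0,0,0,0,0,0,1],
    [0,0,0,0,0,0,1],
  ],
)

```text
clock: 16.5
tool_pos: [0.5193, -0.2346, 0.206]
eef_rot: [0.075, 0.997, 0.001, -0.0]
contact_force: [-0.5, 0.8, -1.9]
opening: 0.251
finger_force: 34.6
```

>>> step_arm(
  series=[
    [0,0,-30,0,0,0,1],
    [0,-1,-35,0,0,0,1],
    [0,0,-25,0,0,0,1],
    [0,0,0,0,0,0,1],
    [0,0,0,0,0,0,1],
  ],
)

```text
clock: 17.0
tool_pos: [0.5198, -0.2356, 0.1166]
eef_rot: [0.074, 0.997, 0.001, -0.0]
contact_force: [0.4, -0.6, -1.0]
opening: 0.246
finger_force: 34.6
```

```bash
python3 - <<'E'
from h import *
np.set_printoptions(precision=4,suppress=True)
s=r.get_state(); p=s["tool_pos"]; print(p,s["eef_rot"],s["contact_force"])
def proj(p,K,T):
    q=T[:3,:3].T@(np.array(p)-T[:3,3]); return np.array([K[0,2]-K[0,0]*q[0]/q[2],K[1,2]+K[1,1]*q[1]/q[2]])
o=[]
for n in("scene","top"):
    im,d,K,T=snap(n); np.savez(f"{n}2.npz",im=im,d=d,K=K,T=T); P=cloud(d,K,T); D=P-p
    hsv=cv2.cvtColor(im,cv2.COLOR_BGR2HSV)
    for lo in np.arange(-.06,.08,.01):
        q=D[(abs(D[...,0])<.03)&(abs(D[...,1])<.03)&(D[...,2]>lo)&(D[...,2]<=lo+.01)]
        if len(q)>2: print(n,round(lo,2),len(q),np.median(q,0),q[:,:2].min(0),q[:,:2].max(0))
    t=proj([p[0],p[1],p[2]-.0581],K,T); sh=proj([p[0],p[1],p[2]-.03],K,T); print(n,"exp tip px",t,"shaft px",sh)
    a,b=(t-[50,50]).astype(int); a=max(a,0)
    big=cv2.resize(np.clip(im[b:b+75,a:a+100]*1.5,0,255).astype(np.uint8),(400,300),interpolation=cv2.INTER_CUBIC)
    cv2.drawMarker(big,tuple(((t-[a,b]+.5)*4).astype(int).tolist()),(0,255,255),cv2.MARKER_TILTED_CROSS,10,1); o.append(big)
cv2.imwrite("pics/t1.png",np.hstack(o))
E
```

```text
[ 0.5198 -0.2356  0.1166] [ 0.0744  0.9972  0.0006 -0.    ] [ 0.4186 -0.5666 -1.0146]
scene -0.06 7 [ 0.0015 -0.0015 -0.0541] [-0.001  -0.0034] [0.0029 0.0028]
scene -0.05 8 [ 0.0016  0.0009 -0.0465] [-0.0002 -0.0016] [0.0036 0.0038]
scene -0.04 7 [ 0.0016  0.0013 -0.0373] [ 0.0009 -0.0029] [0.0031 0.004 ]
scene -0.03 12 [ 0.0036  0.0003 -0.0256] [ 0.002  -0.0038] [0.0058 0.0049]
scene -0.02 11 [ 0.0034  0.0007 -0.0172] [ 0.0013 -0.0037] [0.0055 0.0049]
scene 0.01 49 [0.015  0.0002 0.0181] [-0.0057 -0.0209] [0.022  0.0214]
scene 0.02 147 [ 0.0106 -0.0007  0.0222] [-0.0063 -0.0211] [0.0212 0.0219]
scene 0.03 42 [0.0101 0.0008 0.0371] [ 0.0045 -0.0179] [0.0135 0.0183]
scene 0.04 77 [ 0.0093 -0.0024  0.0453] [ 0.0018 -0.0259] [0.0141 0.0251]
scene 0.05 83 [ 0.0093 -0.0023  0.0555] [ 0.0028 -0.0264] [0.0133 0.0247]
scene 0.06 90 [ 0.0095 -0.0002  0.065 ] [ 0.0027 -0.0268] [0.0134 0.0259]
scene 0.07 71 [ 0.0088 -0.0055  0.0747] [-0.0122 -0.0272] [0.0129 0.0239]
scene 0.08 101 [ 0.0055 -0.0039  0.0826] [-0.0144 -0.0229] [0.0133 0.0116]
scene exp tip px [144.2164 258.6164] shaft px [140.9225 252.2325]
top 0.01 7 [0.0038 0.0194 0.0176] [-0.0004  0.0139] [0.0143 0.0201]
top 0.02 14 [0.0056 0.0173 0.0224] [-0.0027  0.0123] [0.0163 0.02  ]
top 0.04 6 [0.0054 0.0229 0.0466] [0.0004 0.0217] [0.0123 0.0234]
top 0.05 4 [0.0031 0.0234 0.0517] [-0.0038  0.0226] [0.0101 0.0249]
top exp tip px [389.0397 242.4671] shaft px [393.0368 241.9912]
```

View pics/t1.png

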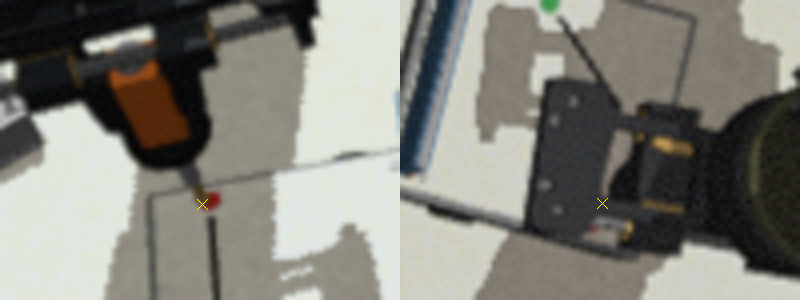

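The scene crop shows the tip at (203,200), right by the red dot at (211,199) and seam start at (211,220). The collar cloud is centred on the TCP within about 0.5 mm. The tip should first touch at reported z ≈ 0.098. I'll set it down on seam_0 and press about 5.5 mm.

>>> step_arm(
  series=[
    [-0.7,-0.5,-5,0,0,0,1],
    [0,0,-7,0,0,0,1],
    [0,0,-3,0,0,0,1],
    [0,0,-2,0,0,0,1],
    [0,0,0,0,0,0,1],
  ],
)

```text
clock: 17.6
tool_pos: [0.5183, -0.2379, 0.0988]
eef_rot: [0.076, 0.997, 0.0, -0.0]
contact_force: [-0.4, 0.2, -1.0]
opening: 0.247
finger_force: 34.6
```

```bash
python3 - <<'E'
from h import *
for i in range(4):
    s=r.get_state(); print(s["tool_pos"],s["contact_force"],s["clock"])
E
```

```text
[ 0.51828079 -0.23791613  0.09879659] [-0.43123298  0.17460129 -1.01078155] 17.6
[ 0.51828079 -0.23791613  0.09879659] [-0.43123298  0.17460129 -1.01078155] 17.6
[ 0.51828079 -0.23791613  0.09879659] [-0.43123298  0.17460129 -1.01078155] 17.6
[ 0.51828079 -0.23791613  0.09879659] [-0.43123298  0.17460129 -1.01078155] 17.6
```

>>> step_arm(
  series=[
    [0.4,0.8,0,0,0,0,1],
    [0,0,0,0,0,0,1],
    [0,0,0,0,0,0,1],
  ],
)

```text
clock: 17.9
tool_pos: [0.519, -0.2372, 0.0993]
eef_rot: [0.076, 0.997, 0.0, 0.0]
contact_force: [0.5, 0.1, -0.5]
opening: 0.253
finger_force: 34.6
```

>>> step_arm(
  series=[
    [0,1.1,0,0,0,0,1],
    [0,0,-1.5,0,0,0,1],
    [0,0,-2,0,0,0,1],
    [0,0,-2,0,0,0,1],
    [0,0,-1,0,0,0,1],
    [0,0,0,0,0,0,1],
    [0,0,0,0,0,0,1],
  ],
)

```text
clock: 18.6
tool_pos: [0.5191, -0.236, 0.0927]
eef_rot: [0.076, 0.997, 0.0, 0.0]
contact_force: [-0.3, 1.3, 1.4]
opening: 0.248
finger_force: 34.6
```

```bash
cat >> h.py <<'E'
def tipz():
    s=r.get_state(); p=s["tool_pos"]; im,d,K,T=snap("scene"); P=cloud(d,K,T); D=P-p
    m=(abs(D[...,0])<.012)&(abs(D[...,1])<.012)
    q=D[m&(D[...,2]>-.05)&(D[...,2]<.0)]; print("rep",p*1e3,"case",tocase(p)[:2]*1e3,"F",s["contact_force"],"rot",s["eef_rot"])
    for a in(-.05,-.04,-.03,-.02,-.01):
        w=D[m&(D[...,2]>a)&(D[...,2]<a+.01)&(im.max(2)<190)]
        if len(w): print(round(a,2),len(w),np.median(w,0)*1e3, im[m&(D[...,2]>a)&(D[...,2]<a+.01)&(im.max(2)<190)].mean(0).astype(int))
    return im
E
python3 - <<'E'
from h import *
np.set_printoptions(precision=2,suppress=True)
tipz()
E
```

```text
rep [ 519.07 -236.03   92.74] case [-50.03 -44.97] F [-0.27  1.27  1.39] rot [0.08 1.   0.   0.  ]
-0.05 17 [  1.08   0.51 -46.73] [44 57 66]
-0.04 3 [  2.29   1.7  -33.57] [34 40 50]
-0.03 14 [  3.38   1.43 -25.25] [41 43 46]
-0.02 9 [  3.96   0.18 -16.75] [37 38 38]
```

The position is on seam_0 (case -50, -45), and the upward force changed by about 2.4 N, which is about 5.5 mm of press. I'll trace the first leg.

>>> step_arm(
  series=[
    [2.9,-0.73,0,0,0,0,1],
    [2.9,-0.73,0,0,0,0,1],
    [2.9,-0.73,0,0,0,0,1],
    [2.9,-0.73,0,0,0,0,1],
    [2.9,-0.73,0,0,0,0,1],
    [2.9,-0.73,0,0,0,0,1],
    [2.9,-0.73,0,0,0,0,1],
    [2.9,-0.73,0,0,0,0,1],
  ],
)

```text
clock: 19.45
tool_pos: [0.5423, -0.242, 0.0926]
eef_rot: [0.076, 0.997, 0.0, -0.0]
contact_force: [-0.8, -0.0, 1.2]
opening: 0.246
finger_force: 34.6
```

>>> step_arm(
  series=[
    [2.9,-0.7,0,0,0,0,1],
    [2.9,-0.7,0,0,0,0,1],
    [2.9,-0.7,0,0,0,0,1],
    [2.9,-0.7,0,0,0,0,1],
    [2.9,-0.7,0,0,0,0,1],
    [2.9,-0.7,0,0,0,0,1],
    [2.9,-0.7,0,0,0,0,1],
    [2.9,-0.7,0,0,0,0,1],
    [2.9,-0.7,0,0,0,0,1],
    [2.9,-0.7,0,0,0,0,1],
    [2.9,-0.7,0,0,0,0,1],
    [2.9,-0.7,0,0,0,0,1],
  ],
)

```text
clock: 20.65
tool_pos: [0.5771, -0.2504, 0.0926]
eef_rot: [0.076, 0.997, 0.0, -0.0]
contact_force: [-1.3, -0.4, 2.0]
opening: 0.248
finger_force: 34.6
```

```bash
python3 - <<'E'
from h import *
np.set_printoptions(precision=2,suppress=True)
tipz()
E
```

```text
rep [ 577.11 -250.38   92.63] case [  9.75 -44.86] F [-1.33 -0.38  2.03] rot [ 0.08  1.    0.   -0.  ]
-0.05 12 [  0.9    0.58 -46.03] [37 52 60]
-0.04 4 [  2.72  -0.69 -31.41] [47 53 56]
-0.03 13 [  2.59   1.11 -25.19] [41 42 42]
-0.02 2 [  3.37   0.41 -18.71] [34 35 34]
```

>>> step_arm(
  series=[
    [2.5,1.7,0,0,0,0,1],
    [2.5,1.7,0,0,0,0,1],
    [2.5,1.7,0,0,0,0,1],
    [2.5,1.7,0,0,0,0,1],
    [2.5,1.7,0,0,0,0,1],
    [2.5,1.7,0,0,0,0,1],
    [2.5,1.7,0,0,0,0,1],
    [2.5,1.7,0,0,0,0,1],
    [2.5,1.7,0,0,0,0,1],
    [2.5,1.7,0,0,0,0,1],
  ],
)

```text
clock: 21.7
tool_pos: [0.6021, -0.2332, 0.0926]
eef_rot: [0.076, 0.997, 0.0, -0.0]
contact_force: [-1.1, -0.4, 1.8]
opening: 0.249
finger_force: 34.6
```

>>> step_arm(
  series=[
    [2.5,1.67,0,0,0,0,1],
    [2.5,1.67,0,0,0,0,1],
    [2.5,1.67,0,0,0,0,1],
    [2.5,1.67,0,0,0,0,1],
    [2.5,1.67,0,0,0,0,1],
    [2.5,1.67,0,0,0,0,1],
    [2.5,1.67,0,0,0,0,1],
    [2.5,1.67,0,0,0,0,1],
    [2.5,1.67,0,0,0,0,1],
    [2.5,1.67,0,0,0,0,1],
    [0,0,0,0,0,0,1],
  ],
)

```text
clock: 22.8
tool_pos: [0.628, -0.2158, 0.0928]
eef_rot: [0.075, 0.997, 0.0, 0.001]
contact_force: [-0.9, -0.4, 1.2]
opening: 0.251
finger_force: 34.6
```

```bash
python3 - <<'E'
from h import *
np.set_printoptions(precision=2,suppress=True)
im=tipz()
cv2.imwrite("pics/t2.png",cv2.resize(np.clip(im[215:335,100:240]*1.5,0,255).astype(np.uint8),None,fx=5,fy=5,interpolation=cv2.INTER_CUBIC))
E
```

```text
rep [ 628.   -215.78   92.78] case [50.76  1.03] F [-0.91 -0.4   1.17] rot [0.08 1.   0.   0.  ]
-0.05 18 [  1.9    2.23 -48.41] [57 73 74]
-0.04 5 [  2.21   1.06 -33.35] [35 42 46]
-0.03 11 [  3.43   0.32 -26.01] [37 38 38]
```

View pics/t2.png

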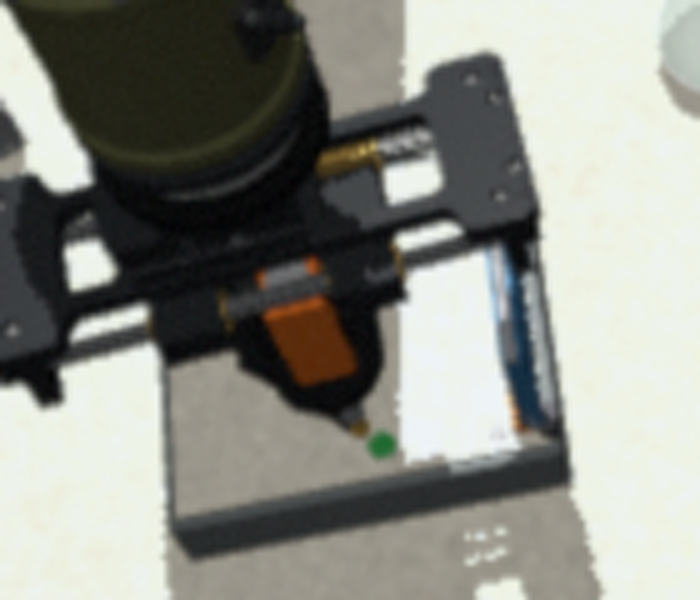

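The tip at (362,432) is about 10 mm short of the green dot at (382,445), so it stands on seam_6, and the cover is still folded. I'll lift and carry it back above the fork.

>>> step_arm(
  series=[
    [0,0,10,0,0,0,1],
    [0,0,30,0,0,0,1],
    [0,0,40,0,0,0,1],
    [0,0,33,0,0,0,1],
    [-5,20,0,0,0,0,1],
    [-9,40,0,0,0,0,1],
    [-9,40,0,0,0,0,1],
    [-9,40,0,0,0,0,1],
    [-9,40,0,0,0,0,1],
    [-9,40,0,0,0,0,1],
    [-9,40,0,0,0,0,1],
    [-9,40,0,0,0,0,1],
    [-9,40,0,0,0,0,1],
    [-9,40,0,0,0,0,1],
    [-8,29,0,0,0,0,1],
    [0,0,0,0,0,0,1],
    [0,0,0,0,0,0,1],
    [0,0,0,0,0,0,1],
  ],
)

```text
clock: 24.65
tool_pos: [0.5334, 0.1907, 0.2058]
eef_rot: [0.077, 0.997, -0.0, 0.0]
contact_force: [0.3, -0.7, -1.1]
opening: 0.251
finger_force: 34.6
```

>>> step_arm(
  series=[
    [0.8,2.8,0,0,0,0,1],
    [0,0,-20,0,0,0,1],
    [0,0,-18,0,0,0,1],
    [0,0,0,0,0,0,1],
    [0,0,0,0,0,0,1],
  ],
)

```text
clock: 25.15
tool_pos: [0.534, 0.1945, 0.1678]
eef_rot: [0.076, 0.997, -0.0, -0.0]
contact_force: [-0.4, 0.4, -0.3]
opening: 0.252
finger_force: 34.6
```

Within 1 mm of the place where I picked it up. Lowering into the fork.

>>> step_arm(
  series=[
    [0,-1,-15,0,0,0,1],
    [0,0,-20,0,0,0,1],
    [0,0,-20,0,0,0,1],
    [0,0,-18,0,0,0,1],
    [0,0,-8,0,0,0,1],
    [0,0,-3,0,0,0,1],
    [0,0,0,0,0,0,1],
    [0,0,0,0,0,0,1],
  ],
)

```text
clock: 25.95
tool_pos: [0.5345, 0.1944, 0.0846]
eef_rot: [0.076, 0.997, 0.0, 0.001]
contact_force: [-0.0, 0.3, -0.3]
opening: 0.247
finger_force: 34.6
```

>>> step_arm(
  series=[
    [-0.3,-0.9,-1.5,0,0,0,1],
    [0,0,-1.5,0,0,0,1],
    [0,0,-0.3,0,0,0,1],
    [0,0,0,0,0,0,1],
    [0,0,0,0,0,0,1],
  ],
)

```text
clock: 26.45
tool_pos: [0.5338, 0.1932, 0.0811]
eef_rot: [0.076, 0.997, 0.0, 0.0]
contact_force: [-0.4, -0.3, 5.9]
opening: 0.25
finger_force: 34.6
```

```bash
python3 - <<'E'
from h import *
np.set_printoptions(precision=2,suppress=True)
s=r.get_state(); p=s["tool_pos"]; im,d,K,T=snap("scene"); P=cloud(d,K,T)
ns=(abs(P[...,0]-.54)<.05)&(abs(P[...,1]-.193)<.03)
q=P[ns&(P[...,2]>.098)&(P[...,2]<.108)&(im.max(2)<60)]; print(p,s["contact_force"],"collar",np.median(q[:,2]),cv2.minEnclosingCircle((q[:,:2]*1000).astype(np.float32)))
E
```

```text
[0.53 0.19 0.08] [-0.45 -0.27  5.89] collar 0.10324053218039403 ((536.1828002929688, 194.27877807617188), 23.138404846191406)
```

The collar rests on the prongs: z is 0.103 and the force is up. Now I'll release gently.

>>> step_arm(
  series=[
    [0,0,0.3,0,0,0,0.7],
    [0,0,0,0,0,0,0.6],
    [0,0,0,0,0,0,0.4],
    [0,0,0,0,0,0,0.2],
    [0,0,0,0,0,0,0],
    [0,0,0,0,0,0,0],
    [0,0,0,0,0,0,0],
    [0,0,0,0,0,0,0],
    [0,0,0,0,0,0,0],
    [0,0,0,0,0,0,0],
  ],
)

```text
clock: 27.5
tool_pos: [0.5334, 0.1933, 0.0807]
eef_rot: [0.076, 0.997, 0.0, 0.0]
contact_force: [0.4, -0.2, -0.5]
opening: 1.0
finger_force: 0.0
```

>>> step_arm(
  series=[
    [0,0,15,0,0,0,0],
    [0,0,30,0,0,0,0],
    [0,0,40,0,0,0,0],
    [0,0,40,0,0,0,0],
    [-20,0,20,0,0,0,0],
    [-40,0,0,0,0,0,0],
    [-40,0,0,0,0,0,0],
    [0,0,0,0,0,0,0],
    [0,0,0,0,0,0,0],
  ],
)

```text
clock: 28.4
tool_pos: [0.4333, 0.1934, 0.2261]
eef_rot: [0.075, 0.997, 0.0, 0.0]
contact_force: [-0.7, -0.7, 0.5]
opening: 1.002
finger_force: 0.0
```

```bash
python3 - <<'E'
from h import *
np.set_printoptions(precision=4,suppress=True)
im,d,K,T=snap("scene"); P=cloud(d,K,T); c=tocase(P); hsv=cv2.cvtColor(im,cv2.COLOR_BGR2HSV); h,sa=hsv[...,0],hsv[...,1]
b=c[(abs(c[...,0])<.08)&(abs(c[...,1])<.09)&(h>95)&(h<118)&(sa>90)&(c[...,2]>.03)]; print("blue",np.percentile(b,[2,98],axis=0))
ns=(abs(P[...,0]-.54)<.05)&(abs(P[...,1]-.193)<.04)
q=P[ns&(P[...,2]>.1)&(P[...,2]<.107)]; print("collar",np.median(q[:,2]),cv2.minEnclosingCircle((q[:,:2]*1000).astype(np.float32)))
q=P[ns&(P[...,2]>.159)&(P[...,2]<.175)]; print("top",q.mean(0),q[:,2].max(),cv2.minAreaRect((q[:,:2]*1000).astype(np.float32)))
j=P[(P[...,0]>.5)&(P[...,0]<.7)&(abs(P[...,1])<.1)&(P[...,2]>.068)&(P[...,2]<.09)]; print("jar",cv2.minEnclosingCircle((j[:,:2]*1000).astype(np.float32)))
j=P[(P[...,0]>.4)&(P[...,0]<.56)&(abs(P[...,1])<.1)&(P[...,2]>.008)&(P[...,2]<.03)]; print("dish",cv2.minEnclosingCircle((j[:,:2]*1000).astype(np.float32)))
cv2.imwrite("pics/end.png",im)
E
```

```text
blue [[-0.0535  0.069   0.0578]
 [ 0.0664  0.0743  0.1095]]
collar 0.10326071138263804 ((533.8348388671875, 191.9379119873047), 22.532405853271484)
top [0.5365 0.1909 0.1654] 0.17270513835079782 ((534.3563232421875, 192.14918518066406), (22.741758346557617, 21.905319213867188), 78.14537811279297)
jar ((634.4689331054688, 5.083718299865723), 25.38092613220215)
dish ((503.5738220214844, 3.9954402446746826), 37.764617919921875)
```

View pics/end.png

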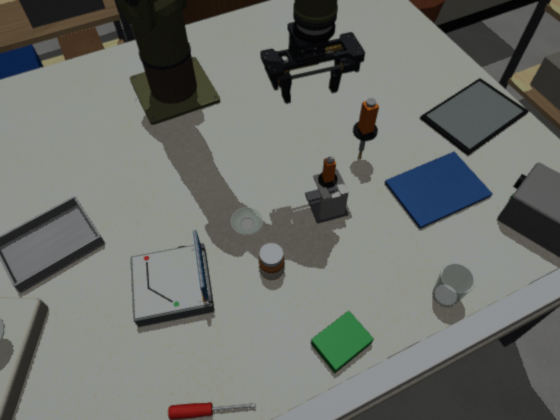

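The stylus hangs upright in the fork at (329,172), the cover is folded at (200,265), and the dish and jar have not moved. The arm is clear, so I'm handing in.

```bash
python3 -c "
from plant import r
print(r.finish_job())"
```

```text
the job is handed in; nothing more can be done
None
```

I folded the cover flat, traced the seam from the red end to the green end with a light press, and hung the stylus back in its fork; the dish and jar were not moved, and the job was handed in at about 28 s.

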